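Move the row of copper tubes to the metal rack in reverse order

TASK

Move the four copper tubes one by one from the row of wooden cradles into the four slots of the empty metal rack, in reverse order: seen from the robot, the leftmost tube into the rightmost slot, and so on, to the rightmost tube into the leftmost slot. Lay each tube down gently, without dropping it, along its slot, resting in both vees and with its middle at the middle of the rack.

Things in the scene. Friction and masses are not known exactly. Their poses are not given: they have to be found in the camera images.
- medium_mid (a point): Loose plain copper tube, 112 long, 13.6 diameter (mm), 0.03 to 0.1 kg. The point is on the tube's axis, halfway along; y runs along the tube, which may be rolled about it. At the start it lies in its cradle, this point 46 mm above the worktop; at rest in a rack slot it lies 38 mm above it.
- sleeved_mid (a point): Loose copper tube, 155 long, 13.6 diameter, the longest of the four, with a wider sleeve (18 diameter) on one end, from 57.5 to 77.5 from the middle (mm), 0.03 to 0.1 kg. The point is on the tube's axis, halfway along; y runs along the tube, which may be rolled about it. At the start it lies in its cradle, this point 46 mm above the worktop; at rest in a rack slot it lies 38 mm above it.
- thin_mid (a point): Loose plain thin copper tube, 130 long, 10.4 diameter, the thinnest (mm), 0.03 to 0.1 kg. The point is on the tube's axis, halfway along; y runs along the tube, which may be rolled about it. At the start it lies in its cradle, this point 43 mm above the worktop; at rest in a rack slot it lies 35 mm above it.
- stub_mid (a point): Loose plain short thick copper tube, 92 long, 18 diameter, the shortest and thickest (mm), 0.03 to 0.1 kg. The point is on the tube's axis, halfway along; y runs along the tube, which may be rolled about it. At the start it lies in its cradle, this point 49 mm above the worktop; at rest in a rack slot it lies 41 mm above it.
- cradle_medium: Fixed wooden cradle on the board, holding the tube of point medium_mid at the start (the four cradles look alike). Foot 84 x 42 mm, two vee supports shaped and spaced like the rack's. Origin under its middle, 8 mm above the worktop; x along the tube, y along the row to the robot's left. Cradles stand 50 mm apart.
- cradle_sleeved: Fixed wooden cradle on the board, holding the tube of point sleeved_mid at the start (the four cradles look alike). Foot 84 x 42 mm, two vee supports shaped and spaced like the rack's. Origin under its middle, 8 mm above the worktop; x along the tube, y along the row to the robot's left. Cradles stand 50 mm apart.
- cradle_thin: Fixed wooden cradle on the board, holding the tube of point thin_mid at the start (the four cradles look alike). Foot 84 x 42 mm, two vee supports shaped and spaced like the rack's. Origin under its middle, 8 mm above the worktop; x along the tube, y along the row to the robot's left. Cradles stand 50 mm apart.
- cradle_stub: Fixed wooden cradle on the board, holding the tube of point stub_mid at the start (the four cradles look alike). Foot 84 x 42 mm, two vee supports shaped and spaced like the rack's. Origin under its middle, 8 mm above the worktop; x along the tube, y along the row to the robot's left. Cradles stand 50 mm apart.
- board: Fixed plywood board, 110 x 220 x 8 mm, under the row of four wooden cradles. Origin at the centre of its underside, on the worktop; y along the row, to the robot's left; the cradles stand in any order at y = +75, +25, -25 and -75 mm of this frame, x = 0.
- rack: Fixed empty sheet-metal rack, 90 x 218 mm, base 4 mm thick. Origin: centre of its underside. x along the slots, y along the row to the robot's left; slots at y = +75, +25, -25, -75 mm. Each slot is two 45 degree vees, 12 mm thick, at x = +-30 mm (48 mm clear between them for the fingers), mouth 34 mm wide and 45 mm above the worktop, bottom 28 mm above it.

How it is judged:
By the outcome, as a careful person would: the job done as asked, in the order asked, and still so for the second after the job is handed in, with the robot touching nothing.
It also fails if it takes over 88 s, if anything falls off the work surface, if the arm or the gripper's body presses on something with over 40 N, if the wrist force passes 120 N, or if a joint passes its speed limit or range.

ROBOT

A 6-joint arm with a two-finger parallel gripper is mounted at the origin on a cart in front of the work surface, level with it; the furniture and walls round the work are solid. World frame = base frame: x ahead of the robot, y to its left, z up, the work surface at z = 0. Lengths are in m, angles in rad, forces in N, time in s.
With the tool pointing down it reaches from about 0.35 to 1 m from the base axis. Payload 7.1 kg.
Tool frame: the origin (TCP) lies midway between the tips of the shut fingers; the grasp point (between the pads) lies arm.tcp_to_grasp behind it (arm.tcp_to_grasp is the distance from the TCP to the grasp point, in m); z points along the fingers, y is the line along which they close (so a half turn about z gives the same grasp; the last joint's range is limited). The gripper opens to 85 mm and grips with 20 to 120 N. Pads are 22 mm wide; open, the fingers measure 114 mm over their backs; the gripper's body (76 mm by 85 mm) begins 54 mm behind the grasp point. The pads swing forward as they close: fully open they stand 13 mm farther back than shut.
Start: joints at [1.216, 0.423, 1.63, -0, 1.089, -0.019], TCP at [0.206, 0.59, 0.231] pointing down, gripper open.
Joint ranges: [-3, 3], [-0.9, 2.11], [0.09, 2.58], [-1.31, 4.45], [0.11, 2.69], [-2.54, 2.54]. Speed limits (rad/s): [2.39, 2.39, 3.01, 3.14, 3.14, 3.14].

INTERFACE

Orientations are given as a 3x3 rotation matrix whose columns are the frame's x, y, z axes.
In Python, from plant import arm gives the robot as it stands.
- The arm moves only by the tool carry_out, never from a script. Its arguments are lists of equal length, an entry for each row: "turn": the turn, a rotation vector about the tool's x, y, z in units of pi rad (1.0 is pi rad), a list of three; "dp": the shift along the tool's x, y, z in units of 0.3 m (1.0 is 0.3 m), a list of three; "gripper": the gripper command: -1 is shut, 1 is fully open, values between are in proportion. In form: {"turn": [[ax, ay, az], ...], "dp": [[tx, ty, tz], ...], "gripper": [gripper, ...]}. A call has 1 to 20 rows; each row is the pose to reach, as a shift and turn from the pose commanded when the call began, along the tool's axes at that moment, turning the shorter way round; what a row does not reach only later rows make up. A row lasts 1/10 s, in which the tool goes at most 50 mm and 8.59 degrees, less where a joint would pass 70% of its speed; a pose out of reach is approached as far as the arm can. A call with a number of a shift or a turn outside -1 to 1 is refused whole. A call with a gripper value outside its range is refused whole. The fingers move at their own pace and stop on an object; the grip force is fixed at half the most. Time passes only in rows, so rows that repeat a pose let the fingers close. It gives the time, the measured TCP pose, the force, the opening and the grip force at its end, in the units of the state.
- arm.get_obs(): the state, without advancing time (a new reading comes with each control period).
- arm.capture(name): name is "scene" or "top" or "wrist"; returns the picture (384x512x3 uint8, red, green, blue); there is no depth.
- arm.camera_info(name): a dict with "intrinsics" (3x3 intrinsics, pixels), "origin" and "rotation" of the camera in the world. Camera axes: x right, y down, z forward; pixel columns grow to the right and rows downward; lengths in m; the calibration is good to about 2 mm. A picture is of the moment at which its call begins: read the wrist's pose just before it. camera_info takes no time and is no camera call; for the wrist camera it gives the pose at the moment of the call.
- arm.finish_job(): hands the job in; it is judged then, once.
Trained networks look in the newest picture that a camera, given by its name, has taken for a name from the list of things; names that differ only in an ending like _2 or _b are one class to them, and where a whole thing is asked for, a point or a joint stands for the part that bears it (a point fixed in the world has none). Each returns a list of dicts, best first, with "conf" (0 to 1); they miss things now and then, are a little off and sometimes report something else, mostly with a low value. They report only what shows in the picture. A call takes as long as a camera call.
- arm.find_in(camera, query): "bbox" ([centre column, centre row, width, height] in pixels, round what is visible of it).
- arm.silhouettes(camera, query): "mask" (384x512 bool, what is visible of it) and "bbox" ([centre column, centre row, width, height] in pixels, round what is visible of it).
- arm.spot_point(camera, query): "uv" ([column, row] in pixels: a listed point, or the origin of a listed thing).
The state is a dict: "time_s": time; "q": joint angles; "dq": joint speeds; "tau": joint torques, N m; "tool_pos": TCP position; "tool_rot": TCP orientation; "wrist_force": force on the tool from outside, world axes, zero at the start; "moment": the same for the moment, N m; "finger_gap": finger opening in m; "grasp_force": force on a finger pad.
Only numpy, scipy, OpenCV 4.12 (cv2) and the standard library are available. Lean on these libraries where they do the work, as an engineer would, in place of code of your own. Each camera call takes 0.05 s, during which the arm holds its last target. There are 200 camera calls.

## Working session

There is one attempt and no reset: what is moved stays moved. The work goes in short steps, Python scripts to look and compute and a tool call to move; the robot and the scene stay as the last step left them, time stands still between calls to the robot, and variables do not carry over. Pictures are saved under pics/ and viewed, at most 14 in all, crops included, and the job is handed in when it is done.

Besides the shell and the picture viewer there is one more tool, called after "Emit:" by a JSON object that holds its "method" and its "body". carry_out: Moves the arm, as the interface text tells. Shifts and turns lie within -1 to 1; 1 stands for 0.3 m of shift or pi rad of turn. Its arguments: {"type":"object","properties":{"turn":{"type":"array","items":{"type":"array","items":{"type":"number","minimum":-1,"maximum":1}}},"dp":{"type":"array","items":{"type":"array","items":{"type":"number","minimum":-1,"maximum":1}}},"gripper":{"type":"array","items":{"type":"number"}}},"required":["turn","dp","gripper"]}

```bash
mkdir -p pics; ls; cat > h.py <<'E'
import numpy as np, cv2
from plant import arm
def ray(cam,uv,z):
    c=arm.camera_info(cam);K=np.array(c["intrinsics"]);R=np.array(c["rotation"]);o=np.array(c["origin"])
    d=R@np.linalg.solve(K,[uv[0],uv[1],1.]);return o+d*(z-o[2])/d[2]
Z=dict(medium_mid=.046,sleeved_mid=.046,thin_mid=.043,stub_mid=.049)
def save(n,im): cv2.imwrite('pics/'+n,im[:,:,::-1])
E
python3 - <<'E'
from h import *
o=arm.get_obs();print(o["tool_pos"],np.round(o["tool_rot"],3).tolist(),o["finger_gap"],arm.tcp_to_grasp,o["time_s"])
a=arm.capture("top");b=arm.capture("scene");save("top0.png",a);save("scene0.png",b)
for cam in("top","scene"):
    print(cam,np.round(arm.camera_info(cam)["origin"],3))
    for n in list(Z)+["rack","board"]:
        for r in arm.spot_point(cam,n)[:2]:
            print(n,np.round(r["uv"],1),round(r["conf"],2),np.round(ray(cam,r["uv"],Z.get(n,0)),4))
print(arm.get_obs()["time_s"])
E
```

```text
pics
[0.20571049 0.58958626 0.23051714] [[-0.944, 0.329, -0.001], [0.329, 0.944, -0.001], [0.0, -0.002, -1.0]] 0.08518391400604751 0.0187 0.0
top [0.475 0.094 0.897]
medium_mid [259.9 224.5] 0.7 [0.4606 0.1112 0.046 ]
sleeved_mid [237.6 220.3] 0.96 [0.4706 0.1602 0.046 ]
sleeved_mid [236.9 221.7] 0.56 [0.4676 0.1618 0.046 ]
thin_mid [306.  229.6] 0.78 [0.4476 0.0102 0.043 ]
stub_mid [281.5 230.2] 0.76 [0.4474 0.0642 0.049 ]
stub_mid [239.8 220.3] 0.39 [0.4706 0.1551 0.049 ]
rack [240.3 150.2] 0.8 [0.6347 0.155  0.    ]
board [273.1 225.8] 0.78 [0.4562 0.0817 0.    ]
scene [ 0.089 -0.415  0.568]
medium_mid [215.  220.9] 0.65 [0.4591 0.1047 0.046 ]
sleeved_mid [203.5 206.7] 0.76 [0.4685 0.156  0.046 ]
sleeved_mid [213.5 219.5] 0.33 [0.4594 0.11   0.046 ]
thin_mid [240.5 250. ] 0.61 [0.4468 0.0122 0.043 ]
stub_mid [223.5 234.9] 0.71 [0.4444 0.0588 0.049 ]
stub_mid [227.5 252.4] 0.24 [0.4211 0.0173 0.049 ]
rack [266.9 193.9] 0.61 [0.6436 0.1527 0.    ]
0.7
```

```bash
python3 - <<'E'
import cv2
a=cv2.imread('pics/top0.png')[90:290,170:370];cv2.imwrite('pics/topc.png',cv2.resize(a,(800,600)[:1]*1+(800,) if 0 else (600,600),interpolation=cv2.INTER_CUBIC))
E
```

```text
(no output)
```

View pics/topc.png

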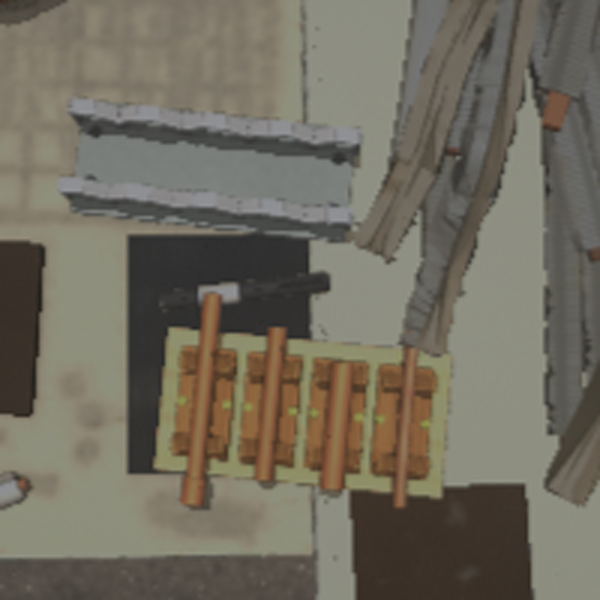

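View pics/scene0.png

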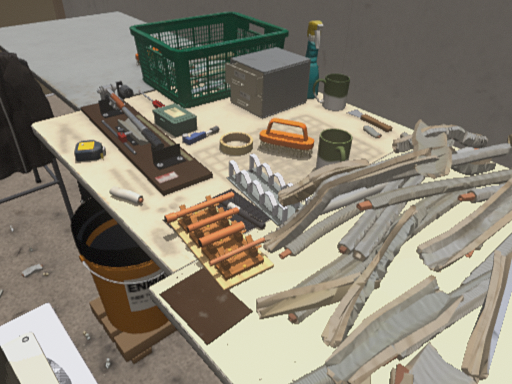

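```bash
cat >> h.py <<'E'
def cmd(p,yaw):
    "TCP target p (world), direction of tool y as angle from world y (deg, ccw); prints dp, turn"
    o=arm.get_obs();R=np.array(o["tool_rot"]);t=np.radians(yaw)
    y=np.array([-np.sin(t),np.cos(t),0]);z=np.array([0,0,-1.]);x=np.cross(y,z)
    if x@R[:,0]<0: x,y=-x,-y
    rv=cv2.Rodrigues(R.T@np.c_[x,y,z])[0].ravel()/np.pi
    return np.round(R.T@(np.array(p)-o["tool_pos"])/.3,4),np.round(rv,4)
E
python3 - <<'E'
from h import *
o=arm.get_obs();c=arm.camera_info("wrist");R=np.array(o["tool_rot"])
print(np.round(R.T@(np.array(c["origin"])-o["tool_pos"]),4),np.round(R.T@np.array(c["rotation"]),3).tolist(),np.round(c["intrinsics"],1).tolist())
for p in [(.45,.09,.30),(.33,.33,.26)]: print(p,cmd(p,-8.5))
for n in Z:
    m=arm.silhouettes("top",n)[0]["mask"];ys,xs=np.nonzero(m)
    P=np.array([ray("top",(u,v),Z[n])[:2] for u,v in zip(xs,ys)]);c=P.mean(0);w,v=np.linalg.eigh(np.cov((P-c).T));d=v[:,1]*np.sign(v[0,1])
    s=(P-c)@d;print(n,c.round(4),np.degrees(np.arctan2(d[1],d[0])).round(1),(c+d*(s.max()+s.min())/2).round(4),s.max()-s.min())
E
```

```text
[ 8.090e-02 -1.000e-04 -1.419e-01] [[0.0, -0.95, -0.313], [1.0, 0.0, -0.0], [0.0, -0.313, 0.95]] [[315.6, 0.0, 257.4], [0.0, 315.6, 194.6], [0.0, 0.0, 1.0]]
(0.45, 0.09, 0.3) (array([-1.3174, -1.3058, -0.2289]), array([-0.    ,  0.    , -0.0597]))
(0.33, 0.33, 0.26) (array([-0.6762, -0.6822, -0.0956]), array([-0.    ,  0.    , -0.0597]))
medium_mid [0.4629 0.1123] -6.0 [0.4629 0.1123] 0.10810938234229131
sleeved_mid [0.4631 0.1625] -6.3 [0.4655 0.1622] 0.15417766120763893
thin_mid [0.4394 0.0145] -6.4 [0.4447 0.0139] 0.1053275628636195
stub_mid [0.4467 0.0638] -5.9 [0.4465 0.0638] 0.09411858696123959
```

Emit:
{"method": "carry_out", "body": {"turn": [[0,0,0],[0,0,0],[0,0,0],[0,0,0],[0,0,0],[0,0,0]], "dp": [[-0.68,-0.6,-0.15],[-0.68,-0.6,-0.15],[-0.68,-0.6,-0.15],[-0.68,-0.6,-0.15],[-0.68,-0.6,-0.15],[-0.68,-0.6,-0.15]], "gripper": [-0.2,-0.2,-0.2,-0.2,-0.2,-0.2]}}

```text
time_s: 1.5
tool_pos: [0.3404, 0.3502, 0.2771]
tool_rot: [[-0.944, 0.331, 0.001], [0.331, 0.944, 0.0], [-0.001, 0.0, -1.0]]
wrist_force: [0.1, 0.4, -0.2]
finger_gap: 0.0343
grasp_force: 0.0
```

Emit:
{"method": "carry_out", "body": {"turn": [[0,0,-0.0735],[0,0,-0.0735],[0,0,-0.0735],[0,0,-0.0735],[0,0,-0.0735],[0,0,-0.0735],[0,0,-0.0735],[0,0,-0.0735]], "dp": [[-0.667,-0.59,0.08],[-0.667,-0.59,0.08],[-0.667,-0.59,0.08],[-0.667,-0.59,0.08],[-0.667,-0.59,0.08],[-0.667,-0.59,0.08],[-0.667,-0.59,0.08],[-0.667,-0.59,0.08]], "gripper": [-0.2,-0.2,-0.2,-0.2,-0.2,-0.2,-0.2,-0.2]}}

```text
time_s: 2.3
tool_pos: [0.4698, 0.1196, 0.2523]
tool_rot: [[-0.994, 0.106, -0.0], [0.106, 0.994, 0.0], [0.0, 0.0, -1.0]]
wrist_force: [0.0, -0.3, 0.2]
finger_gap: 0.034
grasp_force: 0.0
```

```bash
cat >> h.py <<'E'
def tube(cam,n,z=None):
    z=z or Z[n];r=arm.silhouettes(cam,n)
    if not r: return None
    m=r[0]["mask"];ys,xs=np.nonzero(m)
    P=np.array([ray(cam,(u,v),z)[:2] for u,v in zip(xs,ys)]);c=P.mean(0);w,v=np.linalg.eigh(np.cov((P-c).T));d=v[:,1]*np.sign(v[0,1])
    s=(P-c)@d;return c.round(4),np.degrees(np.arctan2(d[1],d[0])).round(1),(c+d*(s.max()+s.min())/2).round(4),round(s.max()-s.min(),4),round(r[0]["conf"],2)
E
python3 - <<'E'
from h import *
o=arm.get_obs();print(o["time_s"],o["tool_pos"],o["finger_gap"])
a=arm.capture("wrist");save("w1.png",a)
for n in list(Z)+["rack","board","cradle_medium","cradle_stub","cradle_thin","cradle_sleeved"]:
    for r in arm.spot_point("wrist",n)[:2]:
        print(n,np.round(r["uv"],1),round(r["conf"],2),np.round(ray("wrist",r["uv"],Z.get(n,.008 if "cr" in n else 0)),4))
    if n in Z: print(tube("wrist",n))
for n in("rack","board"):
    m=arm.silhouettes("wrist",n)[0]["mask"].astype(np.uint8);c,_=cv2.findContours(m,0,2)
    print(n,[ (q.round(0).tolist(),ray("wrist",q,.045 if n=="rack" else .008)[:2].round(4).tolist()) for q in cv2.boxPoints(cv2.minAreaRect(max(c,key=len)))])
E
```

```text
2.3 [0.46978265 0.11959671 0.25229074] 0.034029727270595125
medium_mid [248.9 158.7] 0.92 [0.46   0.1121 0.046 ]
(array([0.4588, 0.1131]), np.float64(-6.4), array([0.4621, 0.1127]), np.float64(0.1139), 0.62)
sleeved_mid [293.3 159.5] 0.57 [0.4661 0.1617 0.046 ]
(array([0.4584, 0.1635]), np.float64(-5.9), array([0.4672, 0.1626]), np.float64(0.1578), 0.91)
thin_mid [160.1 159.5] 0.88 [0.4514 0.0121 0.043 ]
(array([0.4443, 0.0143]), np.float64(-6.0), array([0.4495, 0.0138]), np.float64(0.1289), 0.61)
stub_mid [202.7 146.6] 0.61 [0.441  0.0632 0.049 ]
(array([0.4435, 0.0644]), np.float64(-6.3), array([0.4453, 0.0642]), np.float64(0.0941), 0.77)
rack [293.4 276. ] 0.94 [0.6465 0.1539 0.    ]
rack [292.4 152.6] 0.28 [0.4677 0.1648 0.    ]
board [231.  149.2] 0.96 [0.4554 0.0883 0.    ]
cradle_medium [252.7 149.5] 0.81 [0.4572 0.1156 0.008 ]
cradle_stub [206.4 147.4] 0.95 [0.4487 0.0592 0.008 ]
cradle_stub [293.5 276.2] 0.16 [0.6416 0.1531 0.008 ]
cradle_thin [167.9 145.1] 0.87 [0.441  0.0127 0.008 ]
cradle_sleeved [169.8 147.9] 0.68 [0.4446 0.0143 0.008 ]
cradle_sleeved [294.  148.5] 0.59 [0.4613 0.166  0.008 ]
rack [([218.0, 314.0], [0.6648, 0.0465]), ([219.0, 244.0], [0.5631, 0.0625]), ([298.0, 246.0], [0.5747, 0.159]), ([297.0, 315.0], [0.6775, 0.1511])]
board [([161.0, 102.0], [0.3902, 0.0143]), ([289.0, 102.0], [0.4059, 0.1639]), ([289.0, 192.0], [0.5167, 0.1557]), ([161.0, 192.0], [0.4995, -0.0079])]
```

View pics/w1.png

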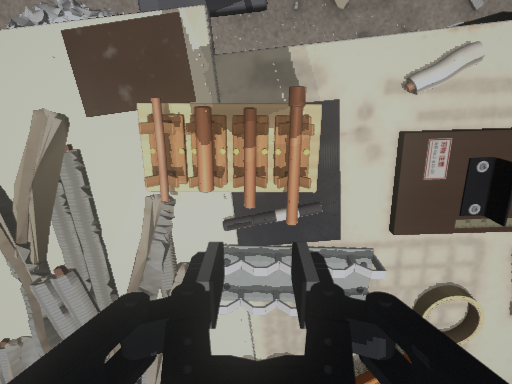

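Emit:
{"method": "carry_out", "body": {"turn": [[0,0,0],[0,0,0],[0,0,0],[0,0,0],[0,0,0]], "dp": [[-0.45,0,-0.1],[-0.45,0,-0.1],[-0.45,0,-0.1],[-0.45,0,-0.1],[-0.45,0,-0.1]], "gripper": [-0.2,-0.2,-0.2,-0.2,-0.2]}}

```text
time_s: 3.65
tool_pos: [0.6041, 0.1054, 0.2817]
tool_rot: [[-0.994, 0.105, -0.001], [0.105, 0.994, -0.0], [0.001, -0.0, -1.0]]
wrist_force: [-0.3, 0.1, -0.1]
finger_gap: 0.0344
grasp_force: 0.0
```

```bash
python3 - <<'E'
from h import *
o=arm.get_obs();print(o["time_s"],o["tool_pos"],o["finger_gap"])
a=arm.capture("wrist");save("w2.png",a)
for r in arm.spot_point("wrist","rack")[:2]: print(np.round(r["uv"],1),round(r["conf"],2),np.round(ray("wrist",r["uv"],0),4))
m=arm.silhouettes("wrist","rack")[0]["mask"].astype(np.uint8);c,_=cv2.findContours(m,0,2)
print([ (q.round(0).tolist(),ray("wrist",q,.045)[:2].round(4).tolist()) for q in cv2.boxPoints(cv2.minAreaRect(max(c,key=len)))])
# overlay of model for hypotheses
def proj(P):
    c=arm.camera_info("wrist");q=np.array(c["intrinsics"])@np.array(c["rotation"]).T@(np.array(P)-c["origin"]);return q[:2]/q[2]
b=a[:,:,::-1].copy();t=np.radians(-6.3);X=np.array([np.cos(t),np.sin(t)]);Y=np.array([-X[1],X[0]])
O=ray("wrist",arm.spot_point("wrist","rack")[0]["uv"],0)[:2]
for s in(75,25,-25,-75):
  for x in(-36,-24,24,36):
    pts=[proj([*(O+X*x/1e3+Y*(s+d)/1e3),z]) for d,z in((-17,.045),(0,.028),(17,.045))]
    cv2.polylines(b,[np.int32(np.array(pts)*16)],False,(0,0,255),1,cv2.LINE_AA,4)
cv2.imwrite('pics/w2c.png',cv2.resize(b[120:300,140:400],(780,540),interpolation=cv2.INTER_CUBIC));print(O)
E
```

```text
3.65 [0.60407309 0.10543853 0.28165284] 0.03437577733595524
[296.7 179. ] 0.56 [0.6434 0.1562 0.    ]
[([211.0, 212.0], [0.6628, 0.0388]), ([212.0, 143.0], [0.5757, 0.0542]), ([391.0, 148.0], [0.6036, 0.2668]), ([389.0, 216.0], [0.6931, 0.2668])]
[0.64385219 0.15645162]
```

View pics/w2c.png

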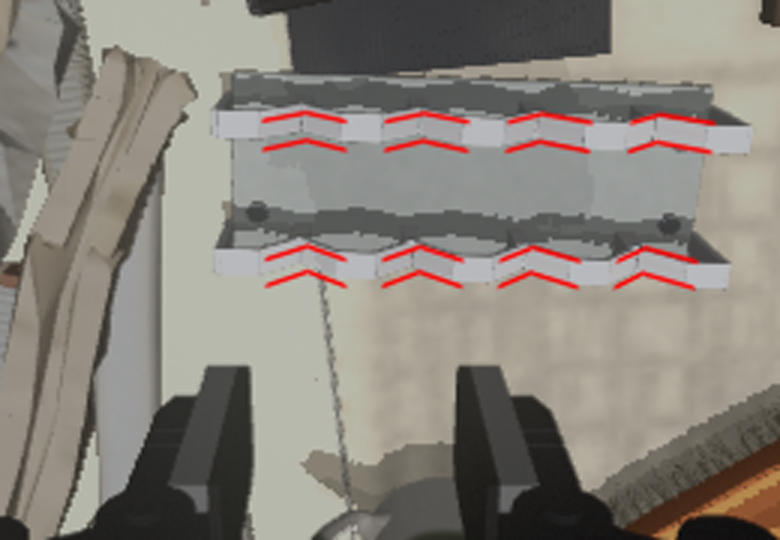

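```bash
python3 - <<'E'
from h import *
def proj(P):
    c=arm.camera_info("wrist");q=np.array(c["intrinsics"])@np.array(c["rotation"]).T@(np.array(P)-c["origin"]);return q[:2]/q[2]
b=cv2.imread('pics/w2.png');t=np.radians(-7.7);X=np.array([np.cos(t),np.sin(t)]);Y=np.array([-X[1],X[0]])
O=np.array([.6412,.1567])
for s in(75,25,-25,-75):
  print(s,(O+Y*s/1e3).round(4))
  for x in(-36,-24,24,36):
    pts=[proj([*(O+X*x/1e3+Y*(s+d)/1e3),z]) for d,z in((-17,.045),(0,.028),(17,.045))]
    cv2.polylines(b,[np.int32(np.array(pts)*16)],False,(0,0,255),1,cv2.LINE_AA,4)
cv2.imwrite('pics/w2d.png',cv2.resize(b[120:240,200:400],(800,480),interpolation=cv2.INTER_CUBIC))
print(cmd((.467,.162,.10),-6.3))
E
```

```text
75 [0.6512 0.231 ]
25 [0.6445 0.1815]
-25 [0.6379 0.1319]
-75 [0.6312 0.0824]
(array([0.4688, 0.1391, 0.6072]), array([-0.0001, -0.0004,  0.0017]))
```

View pics/w2d.png

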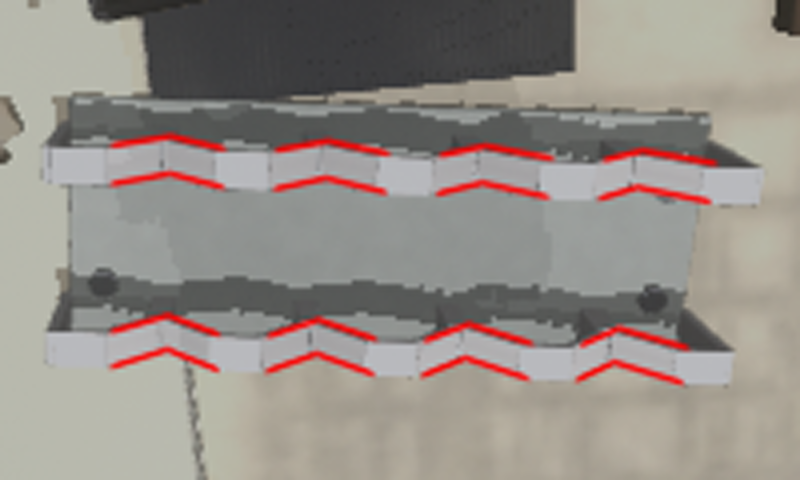

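Emit:
{"method": "carry_out", "body": {"turn": [[0,0,0.0017],[0,0,0.0017],[0,0,0.0017],[0,0,0.0017],[0,0,0.0017],[0,0,0.0017],[0,0,0.0017]], "dp": [[0.469,0.139,0.607],[0.469,0.139,0.607],[0.469,0.139,0.607],[0.469,0.139,0.607],[0.469,0.139,0.607],[0.469,0.139,0.607],[0.469,0.139,0.607]], "gripper": [-0.2,-0.2,-0.2,-0.2,-0.2,-0.2,-0.2]}}

```text
time_s: 4.55
tool_pos: [0.4684, 0.1622, 0.1006]
tool_rot: [[-0.994, 0.109, 0.0], [0.109, 0.994, -0.0], [-0.0, -0.0, -1.0]]
wrist_force: [1.3, -0.6, 0.1]
finger_gap: 0.0339
grasp_force: 0.0
```

```bash
python3 - <<'E'
from h import *
o=arm.get_obs();print(o["time_s"],o["tool_pos"])
a=arm.capture("wrist");save("w3.png",a)
for n in Z: print(n,tube("wrist",n))
print(cmd((.467,.162,.0273),-6.3))
E
```

```text
4.55 [0.46838554 0.16221721 0.10057996]
medium_mid (array([0.453 , 0.1128]), np.float64(-7.6), array([0.4614, 0.1117]), np.float64(0.1097), 0.97)Traceback (most recent call last):
  File "<stdin>", line 4, in <module>
  File "h.py", line 19, in tube
    P=np.array([ray(cam,(u,v),z)[:2] for u,v in zip(xs,ys)]);c=P.mean(0);w,v=np.linalg.eigh(np.cov((P-c).T));d=v[:,1]*np.sign(v[0,1])
                ~~~^^^^^^^^^^^^^
  File "h.py", line 4, in ray
    c=arm.camera_info(cam);K=np.array(c["intrinsics"]);R=np.array(c["rotation"]);o=np.array(c["origin"])
ValueError: time passes only in moves, steps and waits
```

View pics/w3.png

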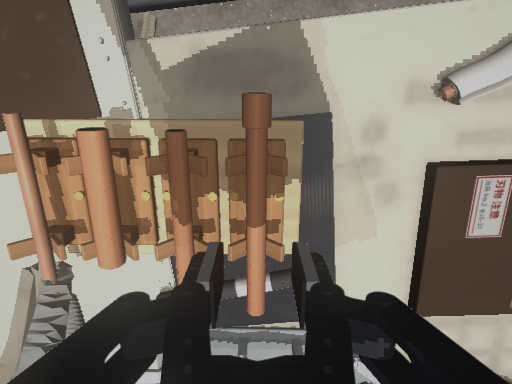

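```bash
python3 - <<'E'
s=open('h.py').read()
s=s.replace('''    P=np.array([ray(cam,(u,v),z)[:2] for u,v in zip(xs,ys)]);c=P.mean(0);w''','''    q=cv2.findHomography(np.float32([(0,0),(500,0),(500,380),(0,380)]),np.float32([ray(cam,p,z)[:2] for p in((0,0),(500,0),(500,380),(0,380))]))[0]
    P=cv2.perspectiveTransform(np.float64(np.c_[xs,ys])[None],q)[0];c=P.mean(0);w''')
open('h.py','w').write(s)
E
python3 - <<'E'
from h import *
for uv,z in [((257,93),.055),((257,316),.0525),((102,129),.058),((110,268),.055),((13,113),.048),((49,281),.047),((176,130),.0528)]: print(uv,ray("wrist",uv,z).round(4))
print(cmd((.467,.162,.0273),-6.3))
E
```

```text
(257, 93) [0.3917 0.1708 0.055 ]
(257, 316) [0.546  0.1537 0.0525]
(102, 129) [0.4015 0.0795 0.058 ]
(110, 268) [0.4935 0.0587 0.055 ]
(13, 113) [0.387 0.024 0.048]
(49, 281) [0.5035 0.0075 0.047 ]
(176, 130) [0.4072 0.1206 0.0528]
(array([ 0.0128, -0.0023,  0.2483]), array([ 0.0005,  0.0011, -0.0002]))
```

Emit:
{"method": "carry_out", "body": {"turn": [[0,0,0],[0,0,0],[0,0,0],[0,0,0],[0,0,0],[0,0,0],[0,0,0],[0,0,0],[0,0,0],[0,0,0]], "dp": [[0,0,0.1],[0,0,0.18],[0,0,0.244],[0,0,0.244],[0,0,0.244],[0,0,0.244],[0,0,0.244],[0,0,0.244],[0,0,0.244],[0,0,0.244]], "gripper": [-0.2,-0.2,-0.2,-0.2,-0.2,-1,-1,-1,-1,-1]}}

```text
time_s: 5.7
tool_pos: [0.4696, 0.1613, 0.0286]
tool_rot: [[-0.994, 0.11, 0.002], [0.11, 0.994, -0.0], [-0.002, -0.0, -1.0]]
wrist_force: [1.3, -7.6, 4.9]
finger_gap: 0.0113
grasp_force: 58.4
```

Emit:
{"method": "carry_out", "body": {"turn": [[0,0,0],[0,0,0],[0,0,0.0078],[0,0,0.0078],[0,0,0.0078],[0,0,0.0078],[0,0,0.0078],[0,0,0.0078],[0,0,0.0078],[0,0,0.0078],[0,0,0.0078],[0,0,0.0078]], "dp": [[0,0,-0.13],[0,0,-0.26],[-0.1,-0.036,-0.33],[-0.23,-0.082,-0.33],[-0.36,-0.129,-0.33],[-0.48,-0.172,-0.33],[-0.564,-0.202,-0.33],[-0.564,-0.202,-0.33],[-0.564,-0.202,-0.25],[-0.564,-0.202,-0.15],[-0.564,-0.202,-0.12],[-0.564,-0.202,-0.12]], "gripper": [-1,-1,-1,-1,-1,-1,-1,-1,-1,-1,-1,-1]}}

```text
time_s: 6.9
tool_pos: [0.6285, 0.0833, 0.0622]
tool_rot: [[-0.991, 0.134, -0.003], [0.134, 0.991, -0.0], [0.003, -0.001, -1.0]]
wrist_force: [-0.2, -0.4, 0.4]
finger_gap: 0.0114
grasp_force: 58.7
```

```bash
python3 - <<'E'
from h import *
o=arm.get_obs();print(o["time_s"],o["tool_pos"],o["finger_gap"],o["grasp_force"])
a=arm.capture("wrist");save("w4.png",a)
print(tube("wrist","sleeved_mid",o["tool_pos"][2]+.0174))
print(cmd((.6312,.0824,.0206),-7.7))
E
```

```text
6.9 [0.62845257 0.08326653 0.06218722] 0.011406432120264053 58.72176468372345
(array([0.601 , 0.0876]), np.float64(-7.8), array([0.6148, 0.0857]), np.float64(0.1321), 0.87)
(array([-0.003 , -0.003 ,  0.1452]), array([ 0.0001,  0.0003, -0.    ]))
```

View pics/w4.png

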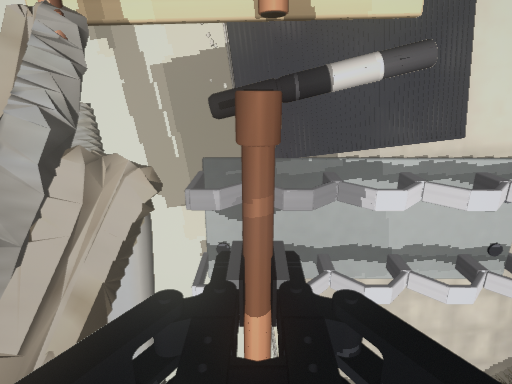

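Emit:
{"method": "carry_out", "body": {"turn": [[0,0,0],[0,0,0],[0,0,0],[0,0,0],[0,0,0],[0,0,0]], "dp": [[-0.003,-0.003,0.06],[-0.003,-0.003,0.1],[-0.003,-0.003,0.12],[-0.003,-0.003,0.135],[-0.003,-0.003,0.143],[-0.003,-0.003,0.143]], "gripper": [-1,-1,-1,-1,-1,-1]}}

```text
time_s: 7.6
tool_pos: [0.6303, 0.0808, 0.0214]
tool_rot: [[-0.991, 0.134, -0.002], [0.134, 0.991, -0.002], [0.001, -0.002, -1.0]]
wrist_force: [-8.3, -7.1, 16.4]
finger_gap: 0.0114
grasp_force: 60.6
```

Emit:
{"method": "carry_out", "body": {"turn": [[0,0,0],[0,0,0],[0,0,0],[0,0,0],[0,0,0],[0,0,0],[0,0,0],[0,0,0],[0,0,0]], "dp": [[0,0,0],[0,0,0],[0,0,0],[0,0,0],[0,0,-0.1],[0,0,-0.2],[0.1,0.06,-0.33],[0.2,0.12,-0.4],[0.2,0.12,-0.4]], "gripper": [-0.2,-0.2,-0.2,-0.2,-0.2,-0.2,-0.2,-0.2,-0.2]}}

```text
time_s: 8.5
tool_pos: [0.5749, 0.1281, 0.1431]
tool_rot: [[-0.991, 0.132, 0.003], [0.132, 0.991, 0.001], [-0.002, 0.002, -1.0]]
wrist_force: [0.8, -0.1, 0.8]
finger_gap: 0.0345
grasp_force: 0.0
```

```bash
python3 - <<'E'
from h import *
o=arm.get_obs();print(o["time_s"],o["tool_pos"],o["finger_gap"],o["grasp_force"])
a=arm.capture("wrist");save("w5.png",a)
print(tube("wrist","sleeved_mid",.038))
for n in list(Z)[:1]+list(Z)[2:]:print(n,tube("wrist",n))
for n in Z:print(n,[(r["conf"],ray("wrist",r["uv"],.038 if n[1]=="l" else Z[n]).round(4)) for r in arm.spot_point("wrist",n)[:1]])
print(cmd((.4625,.1122,.10),-6.3))
E
```

```text
8.5 [0.57490098 0.1281067  0.14312343] 0.03445814205781172 0.0
(array([0.5884, 0.0845]), np.float64(-6.9), array([0.6278, 0.0797]), np.float64(0.1592), 0.55)
medium_mid (array([0.4746, 0.1088]), np.float64(-6.6), array([0.4773, 0.1085]), np.float64(0.0826), 0.9)
thin_mid (array([0.4634, 0.0108]), np.float64(-6.4), array([0.4683, 0.0103]), np.float64(0.0924), 0.92)
stub_mid (array([0.4596, 0.0605]), np.float64(-6.5), array([0.4611, 0.0604]), np.float64(0.0621), 0.86)
medium_mid [(0.97, array([0.4625, 0.1091, 0.046 ]))]
sleeved_mid [(0.68, array([0.6194, 0.0781, 0.038 ]))]
thin_mid [(0.65, array([0.4481, 0.0116, 0.043 ]))]
stub_mid [(0.72, array([0.4461, 0.0591, 0.049 ]))]
(array([ 0.3697, -0.0943,  0.1313]), array([-0.0001, -0.0004, -0.0081]))
```

View pics/w5.png

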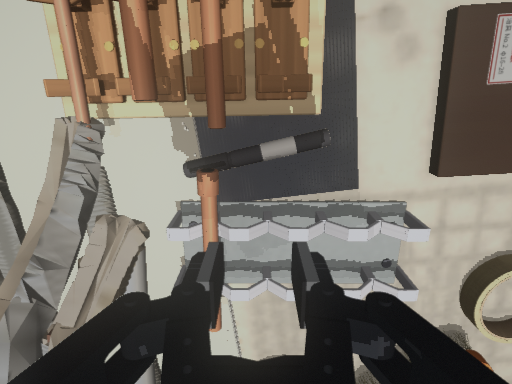

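Emit:
{"method": "carry_out", "body": {"turn": [[0,0,-0.0081],[0,0,-0.0081],[0,0,-0.0081],[0,0,-0.0081],[0,0,-0.0081],[0,0,-0.0081],[0,0,-0.0081],[0,0,-0.0081],[0,0,-0.0081],[0,0,-0.0081],[0,0,-0.0081],[0,0,-0.0081],[0,0,-0.0081],[0,0,-0.0081],[0,0,-0.0081]], "dp": [[0.15,-0.04,0.05],[0.28,-0.075,0.1],[0.37,-0.094,0.13],[0.37,-0.094,0.15],[0.37,-0.094,0.17],[0.37,-0.094,0.25],[0.37,-0.094,0.33],[0.37,-0.094,0.384],[0.37,-0.094,0.384],[0.37,-0.094,0.384],[0.37,-0.094,0.384],[0.37,-0.094,0.384],[0.37,-0.094,0.384],[0.37,-0.094,0.384],[0.37,-0.094,0.384]], "gripper": [-0.2,-0.2,-0.2,-0.2,-0.2,-0.2,-0.2,-0.2,-0.2,-0.2,-1,-1,-1,-1,-1]}}

```text
time_s: 10.45
tool_pos: [0.4634, 0.1118, 0.0261]
tool_rot: [[-0.994, 0.108, 0.002], [0.108, 0.994, -0.001], [-0.002, -0.001, -1.0]]
wrist_force: [0.9, -10.2, 3.3]
finger_gap: 0.0118
grasp_force: 58.4
```

Emit:
{"method": "carry_out", "body": {"turn": [[0,0,0],[0,0,0],[0,0,0.0078],[0,0,0.0078],[0,0,0.0078],[0,0,0.0078],[0,0,0.0078],[0,0,0.0078],[0,0,0.0078],[0,0,0.0078],[0,0,0.0078],[0,0,0.0078]], "dp": [[0,0,-0.13],[0,0,-0.26],[-0.1,0.023,-0.33],[-0.23,0.052,-0.33],[-0.36,0.081,-0.33],[-0.48,0.108,-0.33],[-0.573,0.129,-0.33],[-0.573,0.129,-0.33],[-0.573,0.129,-0.25],[-0.573,0.129,-0.15],[-0.573,0.129,-0.12],[-0.573,0.129,-0.12]], "gripper": [-1,-1,-1,-1,-1,-1,-1,-1,-1,-1,-1,-1]}}

```text
time_s: 11.65
tool_pos: [0.6358, 0.1322, 0.06]
tool_rot: [[-0.991, 0.133, -0.003], [0.133, 0.991, -0.001], [0.003, -0.001, -1.0]]
wrist_force: [-0.5, -0.3, -0.2]
finger_gap: 0.0115
grasp_force: 58.7
```

```bash
python3 - <<'E'
from h import *
a=arm.capture("wrist");save("w6.png",a)
o=arm.get_obs();print(o["time_s"],o["tool_pos"],o["finger_gap"],o["grasp_force"])
print(cmd((.6383,.1319,.0181),-7.7))
E
```

```text
11.7 [0.63697456 0.13247544 0.06124114] 0.011852951005573282 58.67255508899689
(array([-0.0047, -0.0013,  0.1438]), array([-0.0001, -0.0002,  0.0002]))
```

Emit:
{"method": "carry_out", "body": {"turn": [[0,0,0],[0,0,0],[0,0,0],[0,0,0],[0,0,0],[0,0,0]], "dp": [[-0.003,-0.001,0.06],[-0.003,-0.001,0.1],[-0.003,-0.001,0.12],[-0.003,-0.001,0.135],[-0.003,-0.001,0.144],[-0.003,-0.001,0.144]], "gripper": [-1,-1,-1,-1,-1,-1]}}

```text
time_s: 12.3
tool_pos: [0.6379, 0.1309, 0.0195]
tool_rot: [[-0.991, 0.133, -0.001], [0.133, 0.991, -0.002], [0.001, -0.002, -1.0]]
wrist_force: [-7.5, -6.9, 17.3]
finger_gap: 0.0115
grasp_force: 60.6
```

Emit:
{"method": "carry_out", "body": {"turn": [[0,0,0],[0,0,0],[0,0,0],[0,0,0],[0,0,0],[0,0,0],[0,0,0],[0,0,0],[0,0,0]], "dp": [[0,0,0],[0,0,0],[0,0,0],[0,0,0],[0,0,-0.1],[0,0,-0.2],[0.1,-0.06,-0.33],[0.25,-0.12,-0.4],[0.25,-0.12,-0.4]], "gripper": [-0.2,-0.2,-0.2,-0.2,-0.2,-0.2,-0.2,-0.2,-0.2]}}

```text
time_s: 13.2
tool_pos: [0.5554, 0.1056, 0.1395]
tool_rot: [[-0.991, 0.134, -0.001], [0.134, 0.991, -0.0], [0.001, -0.0, -1.0]]
wrist_force: [0.6, 0.2, 0.1]
finger_gap: 0.0346
grasp_force: 0.0
```

```bash
python3 - <<'E'
from h import *
a=arm.capture("wrist");save("w7.png",a)
o=arm.get_obs();print(o["time_s"],o["tool_pos"],o["finger_gap"],o["grasp_force"])
print(tube("wrist","sleeved_mid",.038),tube("wrist","medium_mid",.038))
for n in list(Z)[2:]:
  print(n,tube("wrist",n))
  for r in arm.spot_point("wrist",n)[:1]: print(r["conf"],ray("wrist",r["uv"],Z[n]).round(4))
print(cmd((.449,.0636,.10),-6.3))
E
```

```text
13.25 [0.55705669 0.10594969 0.1391094 ] 0.034197938323176094 0.0
(array([0.6203, 0.0825]), np.float64(-7.9), array([0.6314, 0.081 ]), np.float64(0.1617), 0.75) (array([0.6376, 0.1292]), np.float64(-8.5), array([0.6402, 0.1288]), np.float64(0.1199), 0.82)
thin_mid (array([0.4565, 0.0148]), np.float64(-6.3), array([0.4639, 0.014 ]), np.float64(0.1083), 0.6)
0.6 [0.4545 0.0133 0.043 ]
stub_mid (array([0.4546, 0.0647]), np.float64(-6.6), array([0.4569, 0.0644]), np.float64(0.0784), 0.71)
0.56 [0.4478 0.0634 0.049 ]
(array([ 0.3474, -0.1915,  0.1231]), array([-0.    , -0.0002, -0.0075]))
```

View pics/w7.png

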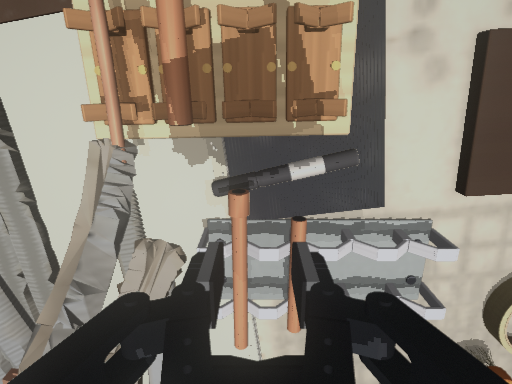

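Emit:
{"method": "carry_out", "body": {"turn": [[0,0,-0.0076],[0,0,-0.0076],[0,0,-0.0076],[0,0,-0.0076],[0,0,-0.0076],[0,0,-0.0076],[0,0,-0.0076],[0,0,-0.0076],[0,0,-0.0076],[0,0,-0.0076],[0,0,-0.0076],[0,0,-0.0076],[0,0,-0.0076],[0,0,-0.0076],[0,0,-0.0076]], "dp": [[0.15,-0.08,0.05],[0.28,-0.15,0.09],[0.347,-0.191,0.11],[0.347,-0.191,0.13],[0.347,-0.191,0.15],[0.347,-0.191,0.23],[0.347,-0.191,0.31],[0.347,-0.191,0.363],[0.347,-0.191,0.363],[0.347,-0.191,0.363],[0.347,-0.191,0.363],[0.347,-0.191,0.363],[0.347,-0.191,0.363],[0.347,-0.191,0.363],[0.347,-0.191,0.363]], "gripper": [-0.2,-0.2,-0.2,-0.2,-0.2,-0.2,-0.2,-0.2,-0.2,-0.2,-1,-1,-1,-1,-1]}}

```text
time_s: 15.05
tool_pos: [0.4495, 0.0631, 0.0299]
tool_rot: [[-0.994, 0.109, 0.002], [0.109, 0.994, -0.0], [-0.002, -0.0, -1.0]]
wrist_force: [-0.1, -6.7, 0.2]
finger_gap: 0.0159
grasp_force: 58.4
```

Emit:
{"method": "carry_out", "body": {"turn": [[0,0,0],[0,0,0],[0,0,0.0078],[0,0,0.0078],[0,0,0.0078],[0,0,0.0078],[0,0,0.0078],[0,0,0.0078],[0,0,0.0078],[0,0,0.0078],[0,0,0.0078],[0,0,0.0078],[0,0,0.0078]], "dp": [[0,0,-0.13],[0,0,-0.26],[-0.09,0.07,-0.33],[-0.19,0.145,-0.33],[-0.29,0.22,-0.33],[-0.39,0.295,-0.33],[-0.5,0.376,-0.33],[-0.611,0.46,-0.33],[-0.611,0.46,-0.33],[-0.611,0.46,-0.25],[-0.611,0.46,-0.15],[-0.611,0.46,-0.12],[-0.611,0.46,-0.12]], "gripper": [-1,-1,-1,-1,-1,-1,-1,-1,-1,-1,-1,-1,-1]}}

```text
time_s: 16.35
tool_pos: [0.6444, 0.1801, 0.0639]
tool_rot: [[-0.991, 0.134, -0.003], [0.134, 0.991, -0.001], [0.003, -0.001, -1.0]]
wrist_force: [0.2, -0.1, -1.0]
finger_gap: 0.0157
grasp_force: 58.7
```

```bash
python3 - <<'E'
from h import *
a=arm.capture("wrist");save("w8.png",a)
o=arm.get_obs();print(o["time_s"],o["tool_pos"],o["finger_gap"],o["grasp_force"])
print(tube("wrist","stub_mid",o["tool_pos"][2]+.0187),tube("wrist","medium_mid",.038))
print(cmd((.6467,.1803,.0225),-7.7))
E
```

```text
16.4 [0.64554215 0.18042895 0.06523647] 0.015890963393634702 58.697349429130554
None (array([0.627 , 0.1312]), np.float64(-7.6), array([0.6322, 0.1305]), np.float64(0.1034), 0.79)
(array([ 0.    , -0.0014,  0.1467]), array([ 0.0003,  0.0007, -0.0001]))
```

View pics/w8.png

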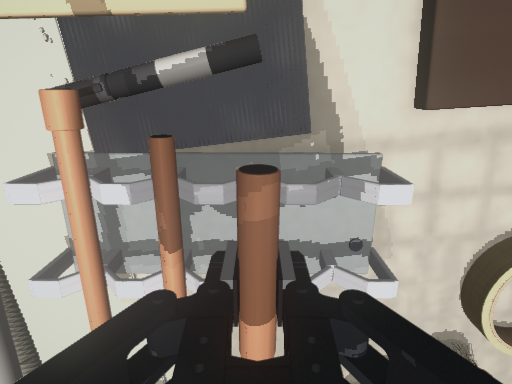

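Emit:
{"method": "carry_out", "body": {"turn": [[0,0,0],[0,0,0],[0,0,0],[0,0,0],[0,0,0],[0,0,0]], "dp": [[0,-0.001,0.06],[0,-0.001,0.1],[0,-0.001,0.12],[0,-0.001,0.135],[0,-0.001,0.144],[0,-0.001,0.144]], "gripper": [-1,-1,-1,-1,-1,-1]}}

```text
time_s: 17.1
tool_pos: [0.6451, 0.1793, 0.0224]
tool_rot: [[-0.991, 0.134, -0.002], [0.134, 0.991, -0.001], [0.002, -0.002, -1.0]]
wrist_force: [-5.1, -5.4, 8.4]
finger_gap: 0.0158
grasp_force: 59.7
```

Emit:
{"method": "carry_out", "body": {"turn": [[0,0,0],[0,0,0],[0,0,0],[0,0,0],[0,0,0],[0,0,0],[0,0,0],[0,0,0],[0,0,0],[0,0,0]], "dp": [[0,0,0],[0,0,0],[0,0,0],[0,0,0],[0,0,-0.1],[0,0,-0.2],[0.1,-0.15,-0.33],[0.2,-0.3,-0.4],[0.27,-0.35,-0.4],[0.27,-0.35,-0.4]], "gripper": [-0.2,-0.2,-0.2,-0.2,-0.2,-0.2,-0.2,-0.2,-0.2,-0.2]}}

```text
time_s: 18.1
tool_pos: [0.5467, 0.0844, 0.1424]
tool_rot: [[-0.991, 0.136, -0.003], [0.136, 0.991, -0.001], [0.003, -0.001, -1.0]]
wrist_force: [0.3, -0.1, 0.1]
finger_gap: 0.0339
grasp_force: 0.0
```

```bash
python3 - <<'E'
from h import *
a=arm.capture("wrist");save("w9.png",a)
o=arm.get_obs();print(o["time_s"],o["tool_pos"],o["finger_gap"],o["grasp_force"])
print(tube("wrist","sleeved_mid",.038),tube("wrist","medium_mid",.038),tube("wrist","stub_mid",.041))
n="thin_mid"
print(n,tube("wrist",n))
for r in arm.spot_point("wrist",n)[:1]: print(r["conf"],ray("wrist",r["uv"],Z[n]).round(4))
print(cmd((.450,.0138,.10),-6.3))
E
```

```text
18.15 [0.54948216 0.08569309 0.14240587] 0.034431437955258805 0.0
(array([0.6201, 0.0842]), np.float64(-7.8), array([0.6325, 0.0825]), np.float64(0.1624), 0.92) (array([0.6002, 0.1382]), np.float64(-2.6), array([0.6034, 0.1381]), np.float64(0.0409), 0.66) (array([0.6269, 0.1847]), np.float64(-7.3), array([0.6293, 0.1844]), np.float64(0.0654), 0.81)
thin_mid (array([0.4546, 0.0166]), np.float64(-6.1), array([0.4617, 0.0159]), np.float64(0.1158), 0.7)
0.69 [0.4545 0.0139 0.043 ]
(array([ 0.3051, -0.2897,  0.1376]), array([ 0.    ,  0.0001, -0.0076]))
```

View pics/w9.png

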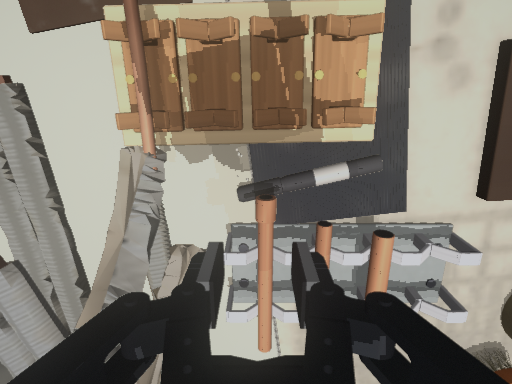

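Emit:
{"method": "carry_out", "body": {"turn": [[0,0,-0.0076],[0,0,-0.0076],[0,0,-0.0076],[0,0,-0.0076],[0,0,-0.0076],[0,0,-0.0076],[0,0,-0.0076],[0,0,-0.0076],[0,0,-0.0076],[0,0,-0.0076],[0,0,-0.0076],[0,0,-0.0076],[0,0,-0.0076],[0,0,-0.0076],[0,0,-0.0076]], "dp": [[0.12,-0.11,0],[0.24,-0.22,0.05],[0.305,-0.289,0.1],[0.305,-0.289,0.13],[0.305,-0.289,0.15],[0.305,-0.289,0.23],[0.305,-0.289,0.32],[0.305,-0.289,0.39],[0.305,-0.289,0.39],[0.305,-0.289,0.39],[0.305,-0.289,0.39],[0.305,-0.289,0.39],[0.305,-0.289,0.39],[0.305,-0.289,0.39],[0.305,-0.289,0.39]], "gripper": [-0.2,-0.2,-0.2,-0.2,-0.2,-0.2,-0.2,-0.2,-0.2,-0.2,-1,-1,-1,-1,-1]}}

```text
time_s: 19.9
tool_pos: [0.4502, 0.0127, 0.0259]
tool_rot: [[-0.994, 0.11, 0.003], [0.11, 0.994, -0.001], [-0.003, -0.001, -1.0]]
wrist_force: [1.1, -9.0, 4.0]
finger_gap: 0.0085
grasp_force: 58.5
```

Emit:
{"method": "carry_out", "body": {"turn": [[0,0,0],[0,0,0],[0,0,0],[0,0,0.0078],[0,0,0.0078],[0,0,0.0078],[0,0,0.0078],[0,0,0.0078],[0,0,0.0078],[0,0,0.0078],[0,0,0.0078],[0,0,0.0078],[0,0,0.0078],[0,0,0.0078],[0,0,0.0078],[0,0,0.0078]], "dp": [[0,0,-0.12],[0,0,-0.24],[0,0,-0.34],[-0.08,0.11,-0.36],[-0.16,0.22,-0.36],[-0.25,0.34,-0.36],[-0.34,0.46,-0.36],[-0.43,0.58,-0.36],[-0.52,0.7,-0.36],[-0.587,0.794,-0.36],[-0.587,0.794,-0.36],[-0.587,0.794,-0.3],[-0.587,0.794,-0.2],[-0.587,0.794,-0.12],[-0.587,0.794,-0.12],[-0.587,0.794,-0.12]], "gripper": [-1,-1,-1,-1,-1,-1,-1,-1,-1,-1,-1,-1,-1,-1,-1,-1]}}

```text
time_s: 21.5
tool_pos: [0.6493, 0.2297, 0.0602]
tool_rot: [[-0.991, 0.135, -0.002], [0.135, 0.991, -0.001], [0.002, -0.001, -1.0]]
wrist_force: [-0.1, -0.3, 0.6]
finger_gap: 0.0082
grasp_force: 58.7
```

```bash
python3 - <<'E'
from h import *
a=arm.capture("wrist");save("w10.png",a)
o=arm.get_obs();print(o["time_s"],o["tool_pos"],o["finger_gap"],o["grasp_force"])
print(cmd((.6513,.230,.0179),-7.7))
b=cv2.imread('pics/w10.png');cv2.imwrite('pics/w10c.png',np.hstack([b[:,:300],cv2.imread('pics/w8.png')[:,:300]]))
for n,z in (("thin_mid",o["tool_pos"][2]+.017),("stub_mid",.041),("medium_mid",.038)): print(tube("wrist",n,z))
E
```

```text
21.55 [0.6503537  0.23013299 0.06132353] 0.008632132439859367 58.67761731147766
(array([-0.0031, -0.    ,  0.1447]), array([ 0.    ,  0.0001, -0.0004]))
(array([0.6343, 0.2329]), np.float64(-7.8), array([0.6421, 0.2319]), np.float64(0.1153), 0.74)
(array([0.6335, 0.1809]), np.float64(-8.0), array([0.6371, 0.1804]), np.float64(0.0846), 0.64)
(array([0.6334, 0.1303]), np.float64(-8.2), array([0.6399, 0.1294]), np.float64(0.1194), 0.79)
```

View pics/w10.png

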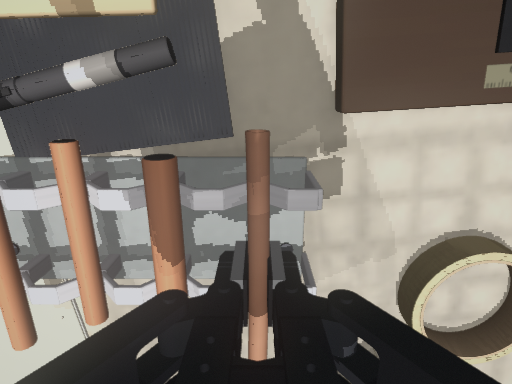

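Emit:
{"method": "carry_out", "body": {"turn": [[0,0,0],[0,0,0],[0,0,0],[0,0,0],[0,0,0],[0,0,0]], "dp": [[-0.001,0,0.06],[-0.001,0,0.1],[-0.001,0,0.12],[-0.001,0,0.135],[-0.001,0,0.145],[-0.001,0,0.145]], "gripper": [-1,-1,-1,-1,-1,-1]}}

```text
time_s: 22.3
tool_pos: [0.6499, 0.2292, 0.0184]
tool_rot: [[-0.991, 0.134, -0.002], [0.134, 0.991, -0.002], [0.002, -0.003, -1.0]]
wrist_force: [-7.8, -8.4, 16.1]
finger_gap: 0.0087
grasp_force: 60.4
```

Emit:
{"method": "carry_out", "body": {"turn": [[0,0,0],[0,0,0],[0,0,0],[0,0,0],[0,0,0],[0,0,0],[0,0,0],[0,0,0],[0,0,0],[0,0,0],[0,0,0],[0,0,0],[0,0,0],[0,0,0],[0,0,0]], "dp": [[0,0,0],[0,0,0],[0,0,0],[0,0,0],[0,0,-0.1],[0,0,-0.22],[0,0,-0.35],[0.02,-0.1,-0.48],[0.04,-0.2,-0.6],[0.07,-0.32,-0.72],[0.1,-0.434,-0.85],[0.1,-0.434,-0.87],[0.1,-0.434,-0.87],[0.1,-0.434,-0.87],[0.1,-0.434,-0.87]], "gripper": [-0.2,-0.2,-0.2,-0.2,-0.2,-0.2,-0.2,-0.2,-0.2,-0.2,-0.2,-0.2,-0.2,-0.2,-0.2]}}

```text
time_s: 23.8
tool_pos: [0.6028, 0.1066, 0.276]
tool_rot: [[-0.991, 0.134, -0.003], [0.134, 0.991, -0.0], [0.003, -0.001, -1.0]]
wrist_force: [-0.3, 0.2, -0.6]
finger_gap: 0.0342
grasp_force: 0.0
```

```bash
python3 - <<'E'
from h import *
a=arm.capture("wrist");save("w11.png",a)
o=arm.get_obs();print(o["time_s"],o["tool_pos"])
O=np.array([.6412,.1567]);t=np.radians(-7.7);X=np.array([np.cos(t),np.sin(t)]);Y=np.array([-X[1],X[0]])
for n,z in (("thin_mid",.035),("stub_mid",.041),("medium_mid",.038),("sleeved_mid",.038)):
  r=tube("wrist",n,z);print(n,r,"rack mm",((r[2]-O)@np.c_[X,Y]*1e3).round(1) if r else 0)
  for s in arm.spot_point("wrist",n)[:1]: p=ray("wrist",s["uv"],z);print("  spot",p.round(4),((p[:2]-O)@np.c_[X,Y]*1e3).round(1))
cv2.imwrite('pics/w11c.png',cv2.resize(a[110:260,190:410,::-1],(792,540),interpolation=cv2.INTER_CUBIC))
E
```

```text
23.85 [0.60281606 0.10662287 0.27601187]
thin_mid (array([0.6202, 0.0808]), np.float64(-8.0), array([0.6285, 0.0796]), np.float64(0.1594), 0.65) rack mm [ -2.3 -78.1]
  spot [0.6494 0.2256 0.035 ] [-1.2 69.4]
stub_mid (array([0.6396, 0.1793]), np.float64(-7.7), array([0.6417, 0.1791]), np.float64(0.0983), 0.69) rack mm [-2.5 22.3]
  spot [0.6394 0.1794 0.041 ] [-4.8 22.3]
medium_mid (array([0.6348, 0.1291]), np.float64(-7.8), array([0.637 , 0.1288]), np.float64(0.115), 0.83) rack mm [ -0.4 -28.2]
  spot [0.6372 0.1321 0.038 ] [ -0.7 -24.9]
sleeved_mid (array([0.6224, 0.08  ]), np.float64(-7.8), array([0.629 , 0.0791]), np.float64(0.1564), 0.83) rack mm [ -1.7 -78.5]
  spot [0.6235 0.0789 0.038 ] [ -7.1 -79.4]
```

View pics/w11c.png

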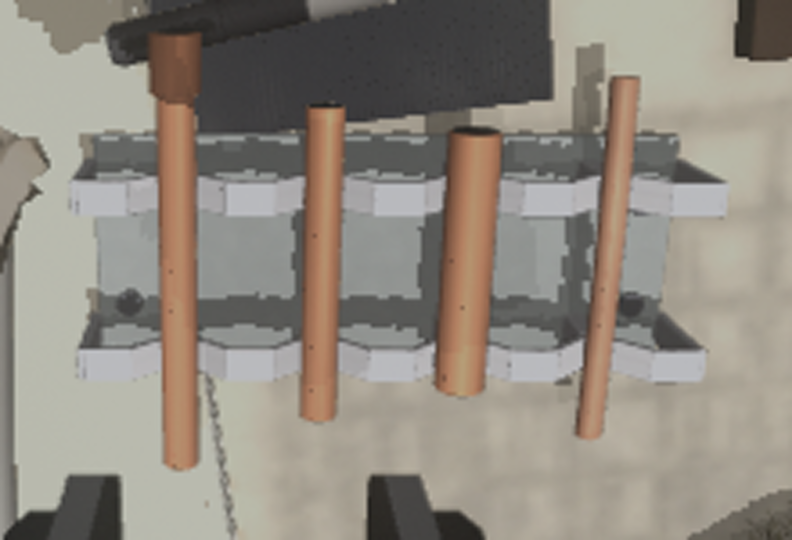

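```bash
python3 - <<'E'
from h import *
O=np.array([.6412,.1567]);t=np.radians(-7.7);X=np.array([np.cos(t),np.sin(t)]);Y=np.array([-X[1],X[0]])
def f(u,v,z): return (ray("wrist",(190+u/3.6,110+v/3.6),z)[:2]-O)@np.c_[X,Y]*1e3
for n,a,b in(("sleeved",(174,37,.047),(182,468,.0445)),("medium",(326,109,.0448),(318,420,.0448)),("stub",(474,136,.050),(461,393,.050)),("thin",(624,79,.040),(589,437,.040)),("vee1",(250,178,.045),(250,380,.045)),("vee2",(538,180,.045),(530,381,.045))):
  p,q=f(*a),f(*b);print(n,p.round(1),q.round(1),((p+q)/2).round(1))
E
```

```text
sleeved [-79.  -77.5] [ 74.9 -77.7] [ -2.1 -77.6]
medium [-55.7 -28.1] [ 55.7 -28.4] [  0.  -28.2]
stub [-47.7  20.1] [43.1 21.3] [-2.3 20.7]
thin [-64.8  70.5] [64.6 71.2] [-0.1 70.9]
vee1 [-32.7 -53. ] [ 40.2 -52.9] [  3.7 -53. ]
vee2 [-32.   43.5] [40.5 46.6] [ 4.3 45. ]
```

Emit:
{"method": "carry_out", "body": {"turn": [[0,0,0],[0,0,0],[0,0,0],[0,0,0],[0,0,0],[0,0,0],[0,0,0],[0,0,0],[0,0,0],[0,0,0],[0,0,0],[0,0,0],[0,0,0],[0,0,0],[0,0,0],[0,0,0],[0,0,0],[0,0,0],[0,0,0],[0,0,0]], "dp": [[-0.102,-0.073,0.13],[-0.102,-0.073,0.28],[-0.102,-0.073,0.43],[-0.102,-0.073,0.56],[-0.102,-0.073,0.66],[-0.102,-0.073,0.75],[-0.102,-0.073,0.82],[-0.102,-0.073,0.849],[-0.102,-0.073,0.849],[-0.102,-0.073,0.849],[-0.102,-0.073,0.849],[-0.102,-0.073,0.849],[-0.102,-0.073,0.849],[-0.102,-0.073,0.84],[-0.106,-0.073,0.832],[-0.114,-0.073,0.832],[-0.122,-0.073,0.832],[-0.122,-0.073,0.84],[-0.122,-0.073,0.849],[-0.122,-0.073,0.849]], "gripper": [-0.2,-0.2,-0.2,-0.2,-0.2,-0.2,-0.2,-0.2,-0.2,-1,-1,-1,-1,-1,-1,-1,-1,-1,-1,-1]}}

```text
time_s: 26.25
tool_pos: [0.6372, 0.0787, 0.0247]
tool_rot: [[-0.991, 0.135, 0.001], [0.135, 0.991, -0.0], [-0.001, -0.0, -1.0]]
wrist_force: [-3.1, -3.2, 12.6]
finger_gap: 0.0113
grasp_force: 59.9
```

Emit:
{"method": "carry_out", "body": {"turn": [[0,0,0],[0,0,0],[0,0,0],[0,0,0],[0,0,0],[0,0,0],[0,0,0],[0,0,0],[0,0,0],[0,0,0],[0,0,0],[0,0,0],[0,0,0],[0,0,0],[0,0,0]], "dp": [[0,0,0],[0,0,0],[0,0,0],[0,0,0],[0,0,-0.1],[0,0,-0.22],[0,0,-0.27],[0,0,-0.27],[0.021,0.1,-0.27],[0.021,0.17,-0.27],[0.021,0.17,-0.27],[0.021,0.17,-0.15],[0.021,0.17,-0.05],[0.021,0.17,0.012],[0.021,0.17,0.012]], "gripper": [-0.2,-0.2,-0.2,-0.2,-0.2,-0.2,-0.2,-0.2,-0.2,-0.2,-0.2,-0.2,-0.2,-0.2,-0.2]}}

```text
time_s: 27.75
tool_pos: [0.6345, 0.1294, 0.016]
tool_rot: [[-0.991, 0.135, -0.007], [0.135, 0.991, -0.001], [0.006, -0.002, -1.0]]
wrist_force: [0.0, -0.6, -0.5]
finger_gap: 0.0344
grasp_force: 0.0
```

Emit:
{"method": "carry_out", "body": {"turn": [[0,0,0],[0,0,0],[0,0,0],[0,0,0],[0,0,0],[0,0,0],[0,0,0],[0,0,0],[0,0,0],[0,0,0],[0,0,0]], "dp": [[0,0,0],[0,0,0],[0,0,0],[0,0,0],[0,0,-0.009],[-0.003,0,-0.017],[-0.008,0,-0.017],[-0.013,0,-0.017],[-0.013,0,-0.009],[-0.013,0,0],[-0.013,0,0]], "gripper": [-1,-1,-1,-1,-1,-1,-1,-1,-1,-1,-1]}}

```text
time_s: 28.85
tool_pos: [0.6417, 0.1293, 0.0211]
tool_rot: [[-0.991, 0.134, 0.001], [0.134, 0.991, -0.001], [-0.001, -0.001, -1.0]]
wrist_force: [-2.9, -4.7, 12.2]
finger_gap: 0.0119
grasp_force: 60.0
```

Emit:
{"method": "carry_out", "body": {"turn": [[0,0,0],[0,0,0],[0,0,0],[0,0,0],[0,0,0],[0,0,0],[0,0,0],[0,0,0],[0,0,0],[0,0,0],[0,0,0],[0,0,0],[0,0,0],[0,0,0],[0,0,0],[0,0,0]], "dp": [[0,0,0],[0,0,0],[0,0,0],[0,0,0],[0,0,-0.1],[0,0,-0.22],[0,0,-0.27],[0,0,-0.27],[0.007,0.1,-0.27],[0.007,0.167,-0.27],[0.007,0.167,-0.27],[0.007,0.167,-0.15],[0.007,0.167,-0.06],[0.007,0.167,-0.006],[0.007,0.167,-0.006],[0.007,0.167,-0.006]], "gripper": [-0.2,-0.2,-0.2,-0.2,-0.2,-0.2,-0.2,-0.2,-0.2,-0.2,-0.2,-0.2,-0.2,-0.2,-0.2,-0.2]}}

```text
time_s: 30.45
tool_pos: [0.646, 0.1797, 0.0215]
tool_rot: [[-0.991, 0.135, -0.0], [0.135, 0.991, -0.0], [0.0, -0.0, -1.0]]
wrist_force: [0.1, 1.3, 0.9]
finger_gap: 0.0342
grasp_force: 0.0
```

Emit:
{"method": "carry_out", "body": {"turn": [[0,0,0],[0,0,0],[0,0,0],[0,0,0],[0,0,0],[0,0,0],[0,0,0],[0,0,0],[0,0,0],[0,0,0],[0,0,0]], "dp": [[0,0,0],[0,0,0],[0,0,0],[0,0,0],[0,0,-0.009],[-0.005,0,-0.017],[-0.013,0,-0.017],[-0.021,0,-0.017],[-0.021,0,-0.009],[-0.021,0,0],[-0.021,0,0]], "gripper": [-1,-1,-1,-1,-1,-1,-1,-1,-1,-1,-1]}}

```text
time_s: 31.55
tool_pos: [0.653, 0.1783, 0.0238]
tool_rot: [[-0.991, 0.134, 0.001], [0.134, 0.991, -0.001], [-0.001, -0.001, -1.0]]
wrist_force: [-4.7, -6.5, 17.7]
finger_gap: 0.0162
grasp_force: 60.4
```

Emit:
{"method": "carry_out", "body": {"turn": [[0,0,0],[0,0,0],[0,0,0],[0,0,0],[0,0,0],[0,0,0],[0,0,0],[0,0,0],[0,0,0],[0,0,0],[0,0,0],[0,0,0],[0,0,0],[0,0,0],[0,0,0],[0,0,0]], "dp": [[0,0,0],[0,0,0],[0,0,0],[0,0,0],[0,0,-0.1],[0,0,-0.22],[0,0,-0.27],[0,0,-0.27],[0.03,0.1,-0.27],[0.03,0.165,-0.27],[0.03,0.165,-0.27],[0.03,0.165,-0.15],[0.03,0.165,-0.05],[0.03,0.165,0.014],[0.03,0.165,0.014],[0.03,0.165,0.014]], "gripper": [-0.2,-0.2,-0.2,-0.2,-0.2,-0.2,-0.2,-0.2,-0.2,-0.2,-0.2,-0.2,-0.2,-0.2,-0.2,-0.2]}}

```text
time_s: 33.15
tool_pos: [0.65, 0.2291, 0.0172]
tool_rot: [[-0.991, 0.135, -0.001], [0.135, 0.991, -0.0], [0.001, -0.0, -1.0]]
wrist_force: [-0.2, -0.2, 0.7]
finger_gap: 0.0342
grasp_force: 0.0
```

Emit:
{"method": "carry_out", "body": {"turn": [[0,0,0],[0,0,0],[0,0,0],[0,0,0],[0,0,0],[0,0,0],[0,0,0],[0,0,0],[0,0,0],[0,0,0],[0,0,0]], "dp": [[0,0,0],[0,0,0],[0,0,0],[0,0,0],[0,0,-0.009],[-0.003,0,-0.017],[-0.008,0,-0.017],[-0.013,0,-0.017],[-0.013,0,-0.009],[-0.013,0,0],[-0.013,0,0]], "gripper": [-1,-1,-1,-1,-1,-1,-1,-1,-1,-1,-1]}}

```text
time_s: 34.25
tool_pos: [0.6543, 0.2281, 0.0193]
tool_rot: [[-0.991, 0.134, 0.001], [0.134, 0.991, -0.001], [-0.001, -0.001, -1.0]]
wrist_force: [-4.4, -6.0, 17.3]
finger_gap: 0.0082
grasp_force: 60.3
```

Emit:
{"method": "carry_out", "body": {"turn": [[0,0,0],[0,0,0],[0,0,0],[0,0,0],[0,0,0],[0,0,0],[0,0,0],[0,0,0],[0,0,0],[0,0,0],[0,0,0],[0,0,0],[0,0,0],[0,0,0],[0,0,0],[0,0,0],[0,0,0]], "dp": [[0,0,0],[0,0,0],[0,0,0],[0,0,0],[0,0,-0.1],[0,0,-0.22],[0,0,-0.35],[0.02,-0.1,-0.48],[0.04,-0.2,-0.6],[0.07,-0.32,-0.72],[0.1,-0.434,-0.85],[0.1,-0.434,-0.87],[0.1,-0.434,-0.87],[0.1,-0.434,-0.87],[0.1,-0.434,-0.87],[0.1,-0.434,-0.87],[0.1,-0.434,-0.87]], "gripper": [-0.2,-0.2,-0.2,-0.2,-0.2,-0.2,-0.2,-0.2,-0.2,-0.2,-0.2,-0.2,-0.2,-0.2,-0.2,-0.2,-0.2]}}

```text
time_s: 35.95
tool_pos: [0.6062, 0.1044, 0.277]
tool_rot: [[-0.991, 0.134, -0.002], [0.134, 0.991, -0.0], [0.002, -0.001, -1.0]]
wrist_force: [-0.8, -0.1, 0.4]
finger_gap: 0.0341
grasp_force: 0.0
```

```bash
python3 - <<'E'
from h import *
a=arm.capture("wrist");save("w12.png",a)
o=arm.get_obs();print(o["time_s"],o["tool_pos"])
cv2.imwrite('pics/w12c.png',cv2.resize(a[110:260,190:410,::-1],(792,540),interpolation=cv2.INTER_CUBIC))
E
```

```text
36.0 [0.60623294 0.10427479 0.27736428]
```

View pics/w12c.png

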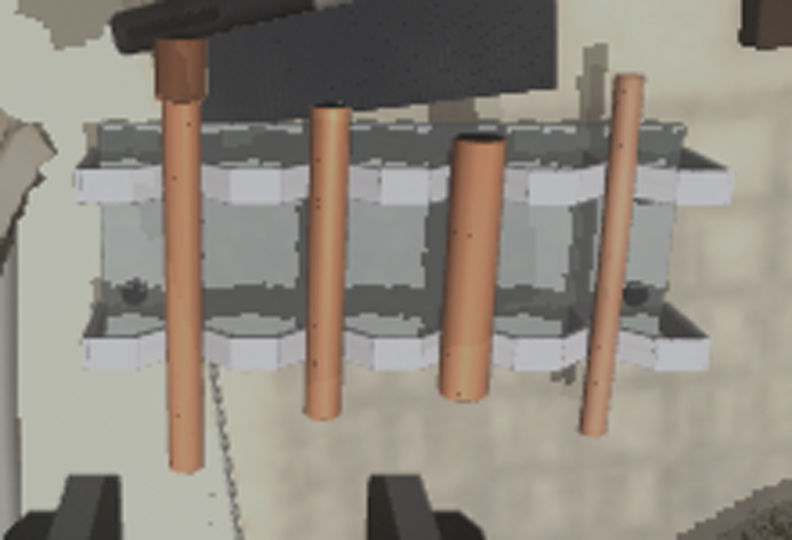

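```bash
python3 - <<'E'
from h import *
O=np.array([.6412,.1567]);t=np.radians(-7.7);X=np.array([np.cos(t),np.sin(t)]);Y=np.array([-X[1],X[0]])
def f(u,v,z): return (ray("wrist",(190+u/3.6,110+v/3.6),z)[:2]-O)@np.c_[X,Y]*1e3
for n,a,b in(("sleeved",(181,42,.047),(186,471,.0445)),("medium",(331,108,.0448),(322,418,.0448)),("stub",(480,142,.050),(465,401,.050)),("thin",(628,77,.040),(593,435,.040)),("vee1",(257,167,.045),(255,369,.045)),("vee2",(550,169,.045),(536,369,.045))):
  p,q=f(*a),f(*b);print(n,p.round(1),q.round(1),((p+q)/2).round(1))
E
```

```text
sleeved [-74.8 -76.5] [ 78.6 -77.3] [  1.9 -76.9]
medium [-53.4 -27.7] [ 57.4 -28.2] [  2. -28.]
stub [-43.1  20.8] [48.5 21.6] [ 2.7 21.2]
thin [-62.9  70.3] [66.2 71.2] [ 1.6 70.8]
vee1 [-33.8 -51.9] [ 38.5 -52.3] [  2.3 -52.1]
vee2 [-33.2  45.8] [38.4 46.9] [ 2.6 46.4]
```

All four tubes sit within about 1 mm of the rack's middle, in reverse order, and the arm is clear.

```bash
python3 -c "
from plant import arm
print(arm.finish_job())"
```

```text
the job is handed in; nothing more can be done
None
```

The four tubes lie in the rack in reverse order, each resting in both vees with its middle within about 1 mm of the rack's middle, and I handed the job in at 36 s, after re-gripping each tube once to shift it 4–6 mm along its slot.

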